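Put up the backrest of the purple bench easel

ROBOT

A 6-joint arm with a two-finger parallel gripper is mounted at the origin on the work surface. World frame = base frame: x ahead of the robot, y to its left, z up, the work surface at z = 0. Lengths are in m, angles in rad, forces in N, time in s.
With the tool pointing down it reaches from about 0.35 to 0.775 m from the base axis. Payload 5.5 kg.
Tool frame: the origin (TCP) lies at the very end of the fingers, on their centre line; the grasp point (between the pads) lies 19 mm behind it; x points along the fingers, y is the direction in which the jaws open and shut, and the axes are right-handed (so a half turn about x gives the same grasp; the last joint's range is limited). The gripper opens to 85 mm and grips with 20 to 120 N. Pads are 22 mm wide; open, the fingers measure 114 mm over their backs; the gripper's body (76 mm by 85 mm) begins 54 mm behind the grasp point. The pads swing forward as they close: fully open they stand 13 mm farther back than shut.
Start: joints at [0.963, 0.313, 0.046, 1.304, 0, 1.431], TCP at [0.259, 0.513, 0.231] pointing down, gripper open.
Joint ranges: [-2.76, 2.76], [-0.86, 1.69], [-1.03, 1.26], [-2.2, 2.34], [-1.47, 1.5], [-3.14, 3.14]. Speed limits (rad/s): [2.57, 2.57, 3.14, 3.14, 3.14, 3.14].

INTERFACE

Orientations are given as a unit quaternion [w, x, y, z].
In Python, from workcell import env gives the robot as it stands.
- The arm moves only by the tool drive_tool, never from a script. Its argument "plan" is a list that holds one entry, the list of rows, each a list of 7 numbers: the shift along the tool's x, y, z in cm, then the turn, a rotation vector about the tool's x, y, z in degrees, then the opening, from 0 (shut) to 1 (fully open). In form: [[[tx, ty, tz, wx, wy, wz, fingers], ...]]. A call has exactly 5 rows; each row shifts and turns the commanded pose from where the row before left it, along the tool's axes as they then stand; what a row does not reach is not made up. A row lasts 1/12 s, in which the tool goes at most 41.7 mm and 7.16 degrees, less where a joint would pass 70% of its speed; a pose out of reach is approached as far as the arm can. A call with a gripper value outside its range is refused whole. The fingers move at their own pace and stop on an object; "squeeze" is the grip in N (left out, the last holds). Time passes only in rows, so rows that do not move let the fingers close, or fill a call up. It gives the time, the measured TCP pose, the force and the opening at its end, in the units of the state.
- env.get_state(): the state, without advancing time (a new reading comes with each control period).
- env.read_camera(name): name is "side" or "top"; returns the picture (384x512x3 uint8, red, green, blue); there is no depth.
- env.camera_model(name): a dict with "camera_matrix" (3x3 intrinsics, pixels), "k1" (the pictures are not rectified: a ray, as slopes to the right and down, at radius r is drawn at 1 + k1 r^2 times it, then the intrinsics apply), "camera_from_world" (4x4, takes a point from world to camera coordinates). Camera axes: x right, y down, z forward; pixel columns grow to the right and rows downward; lengths in m; the calibration is good to about 2 mm. A picture is of the moment at which its call begins. camera_model takes no time and is no camera call.
- env.hand_in(): hands the job in, once; it reports no verdict.
The state is a dict: "clock": time; "joint_pos": joint angles; "qvel": joint speeds; "tau": joint torques, N m; "tcp_pos": TCP position; "orientation": TCP orientation; "wrist_force": force on the tool from outside, world axes, zero at the start; "ft_torque": the same for the moment, N m; "finger_gap": finger opening in m.
Only numpy, scipy, OpenCV 4.12 (cv2) and the standard library are available. Lean on these libraries where they do the work, as an engineer would, in place of code of your own. Each camera call takes 0.05 s, during which the arm holds its last target.

TASK

Two folding book easels lie folded on the laboratory bench. Put up the one with the purple grip, ready for the purple binder: swing its wire backrest up and over past upright until it leans back against its stop and stays there by itself, then let go. Leave the red easel folded flat.

Things in the scene. Friction and masses are not known exactly. Their poses are not given: they have to be found in the camera images.
- purple_grip (a point): Centre of the purple sleeve (14 mm diameter, 70 mm long) on the crossbar of the purple easel's backrest, a U of 8 mm steel wire 144 mm wide. The sleeve is parallel to the hinge, 120 mm from it. Folded, it is 45 mm above the bench with only the 8 mm base plate beneath; a purple lip 22 mm high, 10 mm thick stands on the base's front edge, 45 mm in front. Site turns with the frame: y along sleeve.
- purple_hinge (a point): Middle of the purple easel's hinge line, 45 mm above the bench, 60 mm behind the centre of its fixed white base (220 deep, 200 wide). Fixed axes: y along the hinge, x level from the front lip to the rear, z up. The folded backrest reaches from here 120 mm to -x, swings up over the hinge and ends leaning to +x. Grey posts, 58 mm high, stand 88 mm to either side.
- purple_bail (a joint): Angle of the purple easel's backrest: 0 folded flat forward, 1.571 straight up, 1.95 at its stop, 22 degrees past upright. The hinge is nearly free, no spring: let go short of upright, the frame (0.1 to 0.2 kg) falls back flat; past upright by 0.15 or more it falls on to the stop and stays.
- red_bail (a joint): Angle of the backrest of the other easel, which is the same but with a red sleeve and red lip, and stands beside the purple one, on its left or right: 0 folded flat, as it must stay.

How it is judged:
At the end, for the whole second after the job is handed in: The purple easel's backrest rests at its stop (angle above 1.8 rad, i.e. within 0.15 rad of the stop), still (under 0.15 rad/s), and the red easel's backrest is folded (angle below 0.12 rad) (value of joint purple_bail above 1.8 rad and value of joint red_bail below 0.12 rad and not (velocity of joint purple_bail above 0.15 rad/s) and velocity of joint purple_bail above -0.15 rad/s); the robot touches nothing.
It fails at once if the red easel's backrest is lifted (angle above 0.4 rad) (value of joint red_bail above 0.4 rad).
It also fails if it takes over 42 s, if anything falls off the work surface, if the arm or the gripper's body presses on something with over 40 N, if the wrist force passes 120 N, or if a joint passes its speed limit or range.

## Working session

There is one attempt and no reset: what is moved stays moved. The work goes in short steps, Python scripts to look and compute and a tool call to move; the robot and the scene stay as the last step left them, time stands still between calls to the robot, and variables do not carry over. Pictures are saved under pics/ and viewed, and the job is handed in when it is done.

Besides the shell and the picture viewer there is one more tool, called after "Emit:" in YAML: its name, and indented under it one key for each argument. drive_tool: Moves the arm, as the interface text tells. Its arguments: {"type":"object","properties":{"plan":{"type":"array","items":{"type":"array","items":{"type":"array","items":{"type":"number"}}}},"squeeze":{"type":"number"}},"required":["plan"]}

```bash
mkdir -p pics; python3 - <<'E'
from workcell import env
import cv2
for n in("side","top"):
    cv2.imwrite(f"pics/{n}0.png",env.read_camera(n)[:,:,::-1])
    print(env.camera_model(n))
print(env.get_state())
E
```

```text
{'camera_matrix': array([[432.34102062,   0.        , 263.37905469],
       [  0.        , 432.34102062, 187.3320258 ],
       [  0.        ,   0.        ,   1.        ]]), 'k1': 0.006204147691693456, 'camera_from_world': array([[-0.82797255, -0.56074021, -0.0056455 ,  0.42024479],
       [-0.39836178,  0.5952353 , -0.69785589,  0.29697395],
       [ 0.39467626, -0.57555657, -0.71621595,  0.64004586],
       [ 0.        ,  0.        ,  0.        ,  1.        ]])}
{'camera_matrix': array([[483.75374926,   0.        , 248.31496099],
       [  0.        , 483.75374926, 193.23955333],
       [  0.        ,   0.        ,   1.        ]]), 'k1': -0.04352072937243085, 'camera_from_world': array([[ 0.14064258, -0.99005446, -0.00343961, -0.07424555],
       [-0.96853105, -0.13686284, -0.20788497,  0.53516431],
       [ 0.20534668,  0.03256885, -0.97814723,  1.01497537],
       [ 0.        ,  0.        ,  0.        ,  1.        ]])}
{'clock': 0.1, 'joint_pos': array([9.63396523e-01, 3.13966876e-01, 4.50811937e-02, 1.30358623e+00,
       1.58121046e-05, 1.43117189e+00]), 'qvel': array([-0.00049423, -0.00130447,  0.00368985,  0.00157407, -0.00143726,
        0.00054118]), 'tau': array([ 2.59703578e-03, -4.81724703e+01,  2.99243277e+01,  1.27385309e-02,
       -1.75017317e-04,  1.37601299e-05]), 'tcp_pos': array([0.25902366, 0.51284477, 0.23046972]), 'orientation': array([ 0.68763259,  0.16333027,  0.68807532, -0.16442932]), 'wrist_force': array([-0.381878  , -0.43365064, -0.80042885]), 'ft_torque': array([ 0.01414167, -0.02693856, -0.00090561]), 'finger_gap': 0.08534747621667295}
```

View pics/side0.png

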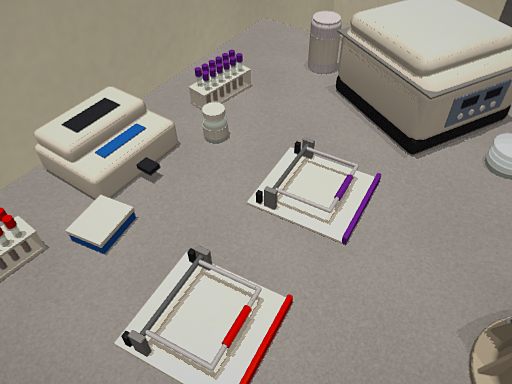

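View pics/top0.png

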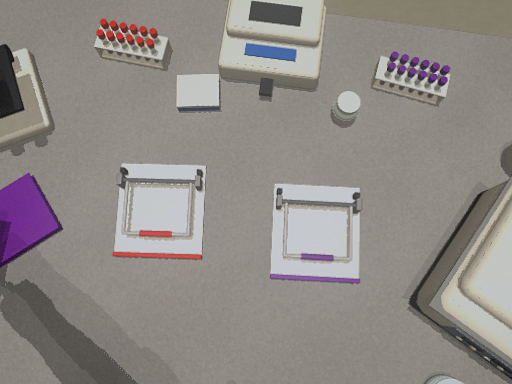

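The side view shows the purple sleeve near (344,187). In the top view it is near (317,257), with the red easel to its left. I'll enlarge both crops.

```bash
python3 - <<'E'
import cv2
a=cv2.imread("pics/side0.png")[130:250,240:390];cv2.imwrite("pics/sc.png",cv2.resize(a,None,fx=5,fy=5,interpolation=2))
a=cv2.imread("pics/top0.png")[175:290,260:375];cv2.imwrite("pics/tc.png",cv2.resize(a,None,fx=5,fy=5,interpolation=2))
E
```

```text
(no output)
```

View pics/sc.png

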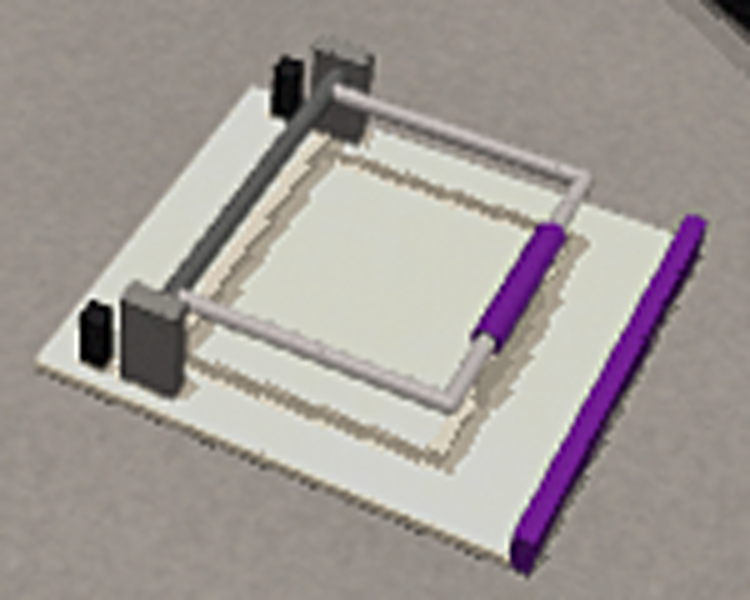

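View pics/tc.png

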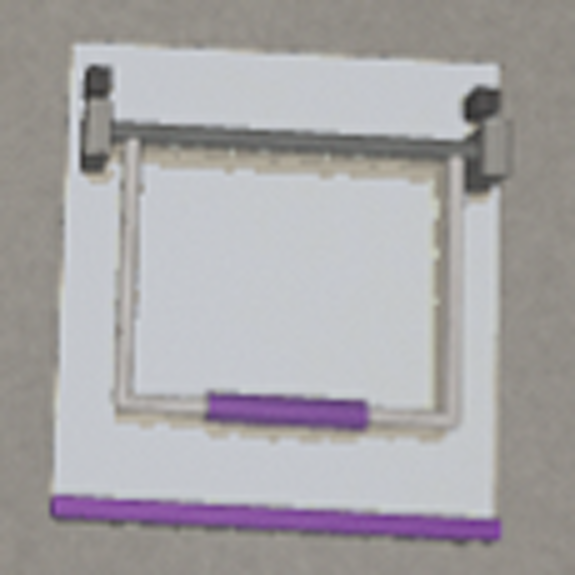

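The crops show these points, in crop pixels:
- **Sleeve ends:** side (551,232) and (487,338), top (367,414) and (207,407).
- **Hinge-bar and U corners:** both are also clear.

Next I'll triangulate.

```bash
cat > h.py <<'E'
import numpy as np
from scipy.optimize import least_squares
from workcell import env
def proj(n,P):
    m=env.camera_model(n);p=m["camera_from_world"]@np.append(P,1);s=p[:2]/p[2];s=s*(1+m["k1"]*(s@s))
    K=m["camera_matrix"];return K[:2,:2]@s+K[:2,2]
def tri(s,t):
    r=least_squares(lambda P:np.r_[proj("side",P)-s,proj("top",P)-t],[.5,0,.04]);return r.x,np.abs(r.fun).max()
E
python3 - <<'E'
from h import *
S=lambda x,y:np.array([240+x/5-.4,130+y/5-.4]);T=lambda x,y:np.array([260+x/5-.4,175+y/5-.4])
for k,s,t in [("sl-",S(551,232),T(367,414)),("sl+",S(487,338),T(207,407)),("slmid",S(519,285),T(287,411)),
 ("U-",S(585,180),T(455,422)),("U+",S(450,402),T(120,408)),("H-",S(338,90),T(457,148)),("H+",S(180,296),T(133,137)),
 ("lip-",S(694,222),T(500,530)),("lip+",S(523,548),T(52,507))]:
    P,e=tri(s,t);print(k,P.round(4),round(e,2))
from scipy.spatial.transform import Rotation as R
q=env.get_state()["orientation"];print(R.from_quat(np.r_[q[1:],q[0]]).as_matrix().round(3))
E
```

```text
sl- [ 0.4274 -0.2011  0.0435] 0.17
sl+ [ 0.4209 -0.1312  0.0454] 0.31
slmid [ 0.4242 -0.1662  0.0435] 0.33
U- [ 0.4299 -0.2399  0.0414] 0.35
U+ [ 0.4162 -0.0934  0.0458] 0.83
H- [ 0.5479 -0.2291  0.0441] 0.99
H+ [ 0.5349 -0.0845  0.0439] 0.01
lip- [ 0.3879 -0.2696  0.0152] 0.43
lip+ [ 0.3703 -0.0711  0.0127] 0.36
[[-0.001  0.451  0.893]
 [-0.001  0.893 -0.451]
 [-1.    -0.002 -0.   ]]
```

Purple sleeve is at about (0.424, -0.166, 0.044) and the hinge at about (0.542, -0.157, 0.044), with easel yaw about 5°. Both heights agree with the text. I'll grip the sleeve from above with the jaws across it, then carry it over the arc with the tool kept vertical. First I turn the tool by +58° about its x axis.

Emit:
drive_tool:
  plan:
    - [[0,0,0,5.8,0,0,0.45],[0,0,0,5.8,0,0,0.45],[0,0,0,5.8,0,0,0.45],[0,0,0,5.8,0,0,0.45],[0,0,0,5.8,0,0,0.45]]
  squeeze: 25

```text
clock: 0.52
tcp_pos: [0.2591, 0.513, 0.2308]
orientation: [0.624, 0.332, 0.624, -0.333]
wrist_force: [-0.6, -0.0, -0.6]
finger_gap: 0.0381
```

Emit:
drive_tool:
  plan:
    - [[0,0,0,5.8,0,0,0.45],[0,0,0,5.8,0,0,0.45],[0,0,0,5.8,0,0,0.45],[0,0,0,5.8,0,0,0.45],[0,0,0,5.8,0,0,0.45]]

```text
clock: 0.93
tcp_pos: [0.2591, 0.513, 0.2308]
orientation: [0.521, 0.478, 0.521, -0.479]
wrist_force: [1.0, -0.2, -0.4]
finger_gap: 0.0384
```

Emit:
drive_tool:
  plan:
    - [[0,0.53,3.45,0,0,0,0.45],[0,0.53,3.45,0,0,0,0.45],[0,0.53,3.45,0,0,0,0.45],[0,0.53,3.45,0,0,0,0.45],[0,0.53,3.45,0,0,0,0.45]]

```text
clock: 1.35
tcp_pos: [0.301, 0.3423, 0.2308]
orientation: [0.522, 0.476, 0.522, -0.477]
wrist_force: [0.6, -0.4, -0.6]
finger_gap: 0.0385
```

Emit:
drive_tool:
  plan:
    - [[0,0.53,3.45,0,0,0,0.45],[0,0.53,3.45,0,0,0,0.45],[0,0.53,3.45,0,0,0,0.45],[0,0.53,3.45,0,0,0,0.45],[0,0.53,3.45,0,0,0,0.45]]

```text
clock: 1.77
tcp_pos: [0.343, 0.1729, 0.2311]
orientation: [0.522, 0.477, 0.522, -0.477]
wrist_force: [1.1, 0.9, 0.8]
finger_gap: 0.0387
```

Emit:
drive_tool:
  plan:
    - [[0,0.53,3.45,0,0,0,0.45],[0,0.53,3.45,0,0,0,0.45],[0,0.53,3.45,0,0,0,0.45],[0,0.53,3.45,0,0,0,0.45],[0,0.53,3.45,0,0,0,0.45]]

```text
clock: 2.18
tcp_pos: [0.3851, 0.0034, 0.2312]
orientation: [0.522, 0.477, 0.522, -0.477]
wrist_force: [0.7, 0.1, 0.3]
finger_gap: 0.0385
```

Emit:
drive_tool:
  plan:
    - [[0,0.53,3.45,0,0,0,0.45],[0,0.53,3.45,0,0,0,0.45],[0,0.53,3.45,0,0,0,0.45],[0,0.53,3.0,0,0,0,0.45],[0,0,0,0,0,0,0.45]]

```text
clock: 2.6
tcp_pos: [0.42, -0.1307, 0.2308]
orientation: [0.522, 0.478, 0.52, -0.478]
wrist_force: [0.5, -0.5, -0.6]
finger_gap: 0.0382
```

```bash
python3 - <<'E'
from h import *
from scipy.spatial.transform import Rotation as R
s=env.get_state();q=s["orientation"];M=R.from_quat(np.r_[q[1:],q[0]]).as_matrix()
print(M.round(3),s["tcp_pos"],np.degrees(np.arctan2(M[1,1],M[0,1])))
g=s["tcp_pos"]
print((M.T@(np.array([.4242,-.1662,.0265])-g)*100).round(2))
E
```

```text
[[ 0.001  0.996  0.085]
 [-0.002  0.085 -0.996]
 [-1.     0.001  0.002]] [ 0.42004443 -0.130696    0.23080879] 4.898941413350699
[20.44  0.1   3.53]
```

Emit:
drive_tool:
  plan:
    - [[0,0.05,1.75,0,0,0,0.45],[0,0.05,1.75,0,0,0,0.45],[3,0,0,0,0,0,0.45],[3,0,0,0,0,0,0.45],[3,0,0,0,0,0,0.45]]

```text
clock: 3.02
tcp_pos: [0.4228, -0.1607, 0.1404]
orientation: [0.522, 0.477, 0.522, -0.477]
wrist_force: [0.2, -0.5, -0.9]
finger_gap: 0.0381
```

Emit:
drive_tool:
  plan:
    - [[2.5,0,0,0,0,0,0.45],[2,0,0,0,0,0,0.45],[0,0,0,0,0,0,0.45],[0,0,0,0,0,0,0.45],[0,0,0,0,0,0,0.45]]

```text
clock: 3.43
tcp_pos: [0.4233, -0.1607, 0.0973]
orientation: [0.523, 0.477, 0.522, -0.477]
wrist_force: [0.4, 0.7, -0.3]
finger_gap: 0.0381
```

```bash
python3 - <<'E'
from h import *
import cv2
a=env.read_camera("side")[100:260,230:430,::-1];b=env.read_camera("top")[150:310,240:400,::-1]
cv2.imwrite("pics/p1.png",np.hstack([cv2.resize(a,(500,400),interpolation=2),cv2.resize(b,(300,300))if 0 else cv2.resize(b,(400,400),interpolation=2)])[:, :800] if 0 else cv2.resize(a,(750,600),interpolation=2))
cv2.imwrite("pics/p1t.png",cv2.resize(b,(600,600),interpolation=2))
s=env.get_state();print(s["tcp_pos"],s["finger_gap"])
E
```

```text
[ 0.42390637 -0.16117144  0.09787745] 0.03799122269780595
```

View pics/p1.png

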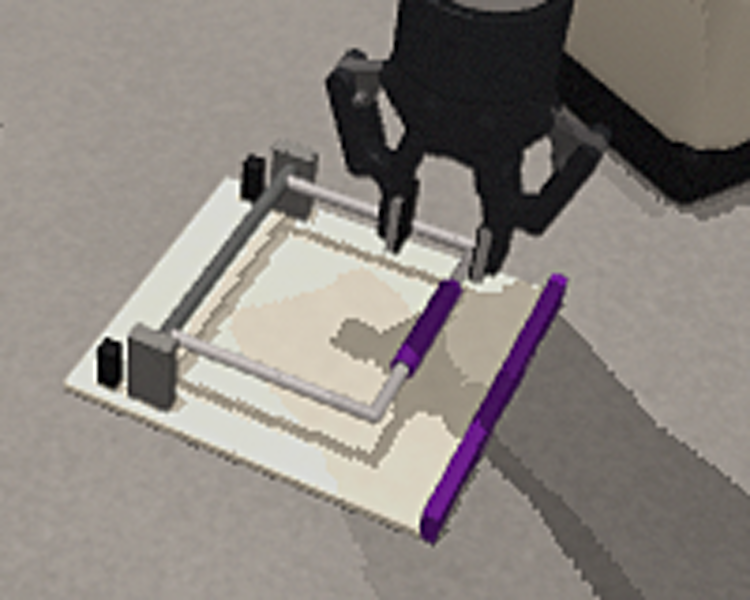

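View pics/p1t.png

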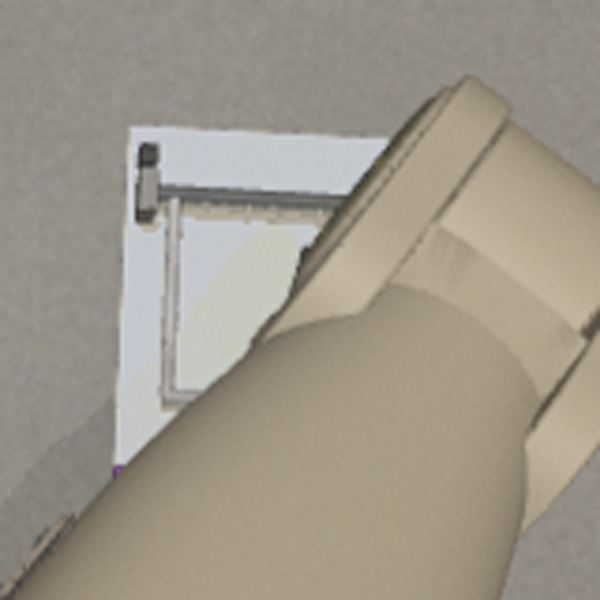

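The side view shows the fingers at (395,230) and (485,255) in the crop. They straddle the line of the sleeve, and the shadow lies on the sleeve. The arm blocks the top view. I'll descend and close.

Emit:
drive_tool:
  plan:
    - [[1.5,0,0.5,0,0,0,0.45],[1.5,0,0,0,0,0,0.45],[1.5,0,0,0,0,0,0.45],[1.5,0,0,0,0,0,0.45],[1.0,0,0,0,0,0,0.45]]

```text
clock: 3.95
tcp_pos: [0.4238, -0.1661, 0.0265]
orientation: [0.523, 0.477, 0.522, -0.477]
wrist_force: [0.1, -0.1, -0.5]
finger_gap: 0.0385
```

Emit:
drive_tool:
  plan:
    - [[0,0,0,0,0,0,0.45],[0,0,0,0,0,0,0.3],[0,0,0,0,0,0,0.1],[0,0,0,0,0,0,0.0],[0,0,0,0,0,0,0.0]]

```text
clock: 4.37
tcp_pos: [0.424, -0.1663, 0.0275]
orientation: [0.523, 0.477, 0.521, -0.477]
wrist_force: [-1.4, 1.1, 6.0]
finger_gap: 0.0128
```

Emit:
drive_tool:
  plan:
    - [[0,0,0,0,0,0,0],[0,0,0,0,0,0,0.0],[0,0,0,0,0,0,0],[0,0,0,0,0,0,0.0],[0,0,0,0,0,0,0.0]]

```text
clock: 4.78
tcp_pos: [0.424, -0.1663, 0.0275]
orientation: [0.523, 0.477, 0.521, -0.477]
wrist_force: [-1.3, 0.1, 8.1]
finger_gap: 0.0128
```

The gap of 12.8 mm shows the fingers are on the sleeve. Now I'll lift along the arc, 0.09 rad per row.

Emit:
drive_tool:
  plan:
    - [[-1.08,0.05,0,0,0,0,0],[-1.07,0.15,0,0,0,0,0],[-1.05,0.24,0,0,0,0,0],[-1.03,0.33,0,0,0,0,0],[-0.99,0.43,0,0,0,0,0]]

```text
clock: 5.2
tcp_pos: [0.4342, -0.1653, 0.079]
orientation: [0.522, 0.476, 0.522, -0.478]
wrist_force: [-3.7, -4.5, -2.1]
finger_gap: 0.0128
```

```bash
python3 - <<'E'
from h import *
import cv2
a=env.read_camera("side")[60:260,200:450,::-1]
cv2.imwrite("pics/p2.png",cv2.resize(a,(750,600),interpolation=2))
s=env.get_state();print(s["tcp_pos"],s["finger_gap"],s["wrist_force"])
t=.09*np.arange(21);print(np.c_[t[1:],-np.diff(12*np.sin(t)),np.diff(-12*np.cos(t))].round(2).tolist())
E
```

```text
[ 0.43494043 -0.16530178  0.08057224] 0.013338831248089517 [-5.51473122 -2.47150681  2.40612198]
[[0.09, -1.08, 0.05], [0.18, -1.07, 0.15], [0.27, -1.05, 0.24], [0.36, -1.03, 0.33], [0.45, -0.99, 0.43], [0.54, -0.95, 0.51], [0.63, -0.9, 0.6], [0.72, -0.84, 0.67], [0.81, -0.78, 0.75], [0.9, -0.71, 0.81], [0.99, -0.63, 0.88], [1.08, -0.55, 0.93], [1.17, -0.47, 0.97], [1.26, -0.38, 1.01], [1.35, -0.28, 1.04], [1.44, -0.19, 1.06], [1.53, -0.09, 1.08], [1.62, 0.0, 1.08], [1.71, 0.1, 1.07], [1.8, 0.2, 1.06]]
```

View pics/p2.png

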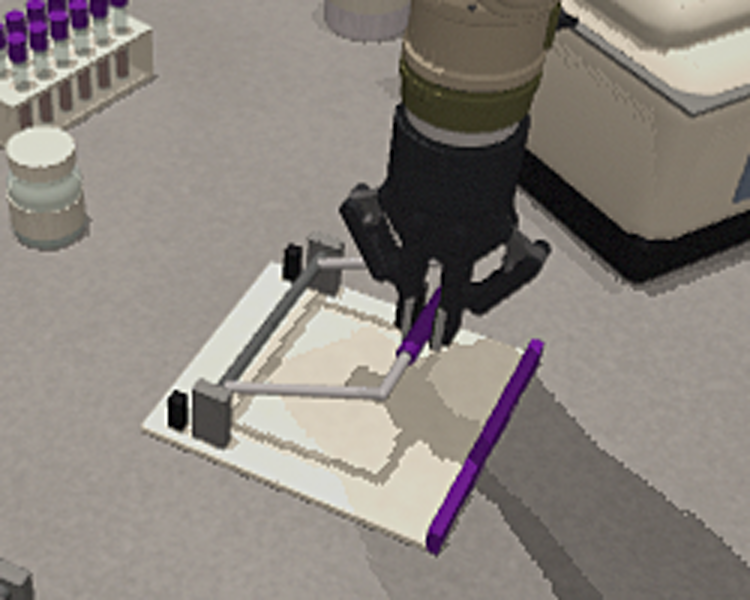

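The side view shows the sleeve lifted with the fingers, at about (425,320) in the crop, and the frame turned up by about 0.45 rad. Forces are small, so I continue along the arc.

Emit:
drive_tool:
  plan:
    - [[-0.95,0.51,0,0,0,0,0],[-0.9,0.6,0,0,0,0,0],[-0.84,0.67,0,0,0,0,0],[-0.78,0.75,0,0,0,0,0],[-0.71,0.81,0,0,0,0,0]]

```text
clock: 5.67
tcp_pos: [0.4627, -0.1629, 0.121]
orientation: [0.52, 0.473, 0.524, -0.481]
wrist_force: [-21.9, -6.7, 18.2]
finger_gap: 0.0129
```

Emit:
drive_tool:
  plan:
    - [[-0.63,0.88,0,0,0,0,0],[-0.55,0.93,0,0,0,0,0],[-0.47,0.97,0,0,0,0,0],[-0.38,1.01,0,0,0,0,0],[-0.28,1.04,0,0,0,0,0]]

```text
clock: 6.08
tcp_pos: [0.5167, -0.1583, 0.1464]
orientation: [0.523, 0.477, 0.521, -0.478]
wrist_force: [-3.8, -2.0, 6.2]
finger_gap: 0.0131
```

```bash
python3 - <<'E'
from h import *
import cv2
a=env.read_camera("side")[60:260,200:450,::-1]
cv2.imwrite("pics/p3.png",cv2.resize(a,(750,600),interpolation=2))
s=env.get_state();print(s["tcp_pos"],s["finger_gap"],s["wrist_force"])
E
```

```text
[ 0.51931957 -0.15818164  0.14666289] 0.013001785088848805 [-2.94497321 -0.20461515 16.0519734 ]
```

View pics/p3.png

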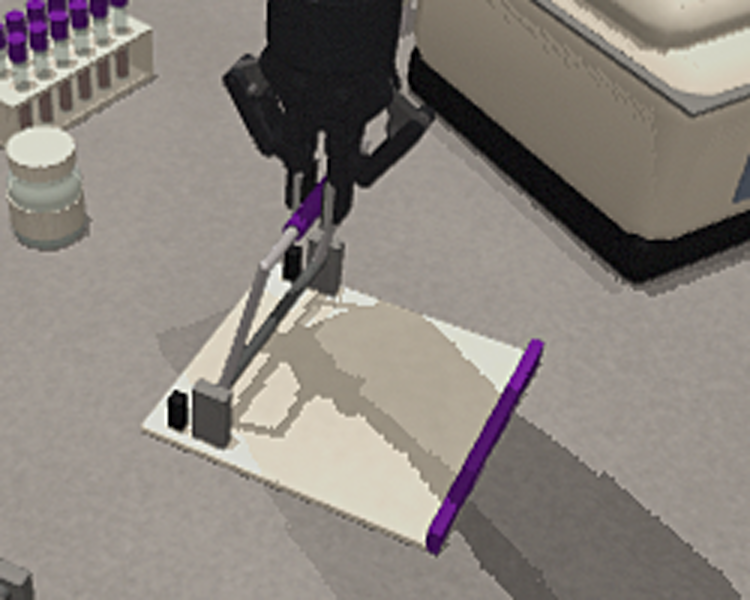

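The side view shows the frame near upright, about 1.37 rad. The sleeve at about (310,205) in the crop is still gripped. The tool is being pushed up slightly, so I'll follow a little higher.

Emit:
drive_tool:
  plan:
    - [[-0.29,1.06,0,0,0,0,0],[-0.1,1.08,0,0,0,0,0],[0,1.08,0,0,0,0,0],[0.08,1.07,0,0,0,0,0],[0.18,1.06,0,0,0,0,0]]

```text
clock: 6.55
tcp_pos: [0.5706, -0.1535, 0.1458]
orientation: [0.523, 0.477, 0.521, -0.477]
wrist_force: [-1.1, -3.6, -3.3]
finger_gap: 0.0128
```

Emit:
drive_tool:
  plan:
    - [[0.15,0.5,0,0,0,0,0],[0,0,0,0,0,0,0],[0,0,0,0,0,0,0],[0,0,0,0,0,0,0],[0,0,0,0,0,0,0]]

```text
clock: 6.97
tcp_pos: [0.5757, -0.153, 0.1439]
orientation: [0.523, 0.477, 0.521, -0.477]
wrist_force: [1.1, -4.6, 1.4]
finger_gap: 0.0128
```

```bash
python3 - <<'E'
from h import *
import cv2
a=env.read_camera("side")[60:260,200:450,::-1]
cv2.imwrite("pics/p4.png",cv2.resize(a,(750,600),interpolation=2))
s=env.get_state();print(s["tcp_pos"],s["finger_gap"],s["wrist_force"])
d=(s["tcp_pos"][:2]-[.5425,-.157])@[.996,.087];print(d,1.571+np.arcsin(d/.12))
E
```

```text
[ 0.5756734  -0.15295886  0.14391224] 0.012825100022194329 [ 1.58906679 -4.62320741  2.36111848]
0.03339229004899262 1.8529915443104081
```

View pics/p4.png

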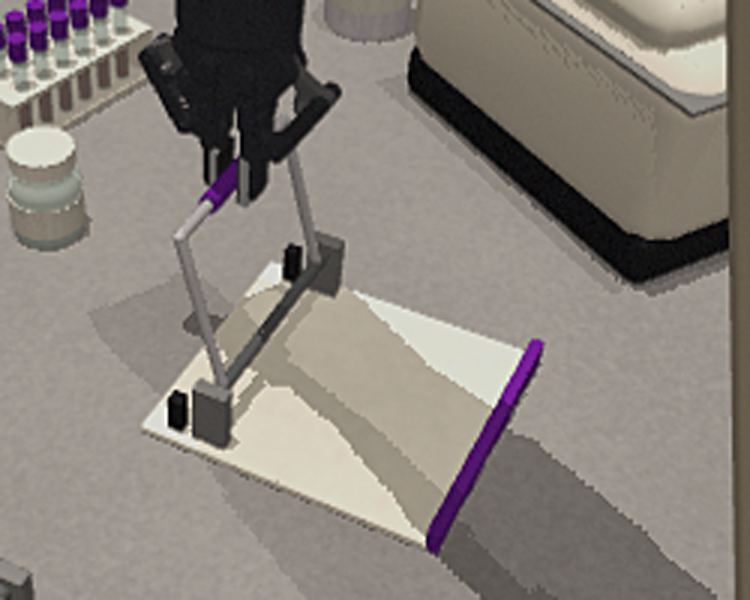

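The frame leans back at about 1.85 rad, with the sleeve at about (220,185) in the crop. I'll ease it on to near the stop, then open.

Emit:
drive_tool:
  plan:
    - [[0.13,0.4,0,0,0,0,0],[0.15,0.4,0,0,0,0,0],[0,0,0,0,0,0,0],[0,0,0,0,0,0,0],[0,0,0,0,0,0,0]]

```text
clock: 7.43
tcp_pos: [0.5834, -0.1523, 0.1412]
orientation: [0.523, 0.477, 0.521, -0.477]
wrist_force: [0.8, -4.5, 2.9]
finger_gap: 0.0131
```

Emit:
drive_tool:
  plan:
    - [[0,0,0,0,0,0,0.2],[0,0,0,0,0,0,0.25],[0,0,0,0,0,0,0.35],[0,0,0,0,0,0,0.45],[0,0,0,0,0,0,0.45]]

```text
clock: 7.85
tcp_pos: [0.5823, -0.1506, 0.14]
orientation: [0.522, 0.477, 0.523, -0.477]
wrist_force: [0.2, 0.0, -0.3]
finger_gap: 0.0385
```

```bash
python3 - <<'E'
from h import *
import cv2
a=env.read_camera("side")[60:260,200:450,::-1]
cv2.imwrite("pics/p5.png",cv2.resize(a,(750,600),interpolation=2))
s=env.get_state();print(s["tcp_pos"],s["finger_gap"],s["wrist_force"])
E
```

```text
[ 0.58243766 -0.15073753  0.14008659] 0.038641632816713956 [-0.19686988  0.34325358 -0.24237442]
```

View pics/p5.png

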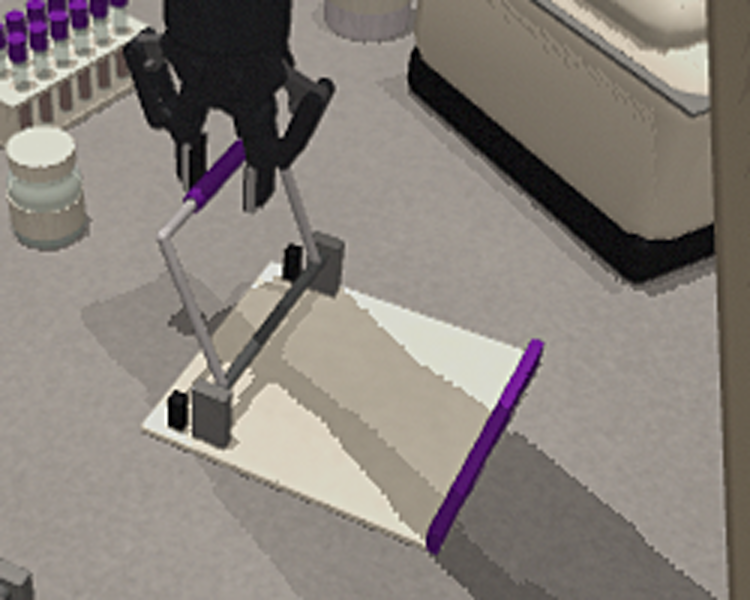

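The fingers are open and force-free, with the sleeve between them at about (215,175) in the crop and leaning back. I'll retreat straight up, then move away sideways toward the robot at that height.

Emit:
drive_tool:
  plan:
    - [[-1,0,0,0,0,0,0.45],[-1.5,0,0,0,0,0,0.45],[-2,0,0,0,0,0,0.45],[-2,0,0,0,0,0,0.45],[-2,0,0,0,0,0,0.45]]

```text
clock: 8.32
tcp_pos: [0.5826, -0.151, 0.2269]
orientation: [0.522, 0.477, 0.522, -0.477]
wrist_force: [0.2, 0.3, -0.1]
finger_gap: 0.0384
```

Emit:
drive_tool:
  plan:
    - [[-2,-2,0,0,0,0,0.45],[0,-3,0,0,0,0,0.45],[0,-3,0,0,0,0,0.45],[0,-3,0,0,0,0,0.45],[0,-3,0,0,0,0,0.45]]

```text
clock: 8.73
tcp_pos: [0.4421, -0.1637, 0.2462]
orientation: [0.523, 0.477, 0.522, -0.477]
wrist_force: [-0.6, -1.0, 0.2]
finger_gap: 0.0387
```

Emit:
drive_tool:
  plan:
    - [[0,0,0,0,0,0,0.45],[0,0,0,0,0,0,0.45],[0,0,0,0,0,0,0.45],[0,0,0,0,0,0,0.45],[0,0,0,0,0,0,0.45]]

```text
clock: 9.15
tcp_pos: [0.4444, -0.164, 0.2455]
orientation: [0.522, 0.477, 0.522, -0.477]
wrist_force: [-0.1, -0.4, -0.0]
finger_gap: 0.0388
```

```bash
python3 - <<'E'
from h import *
import cv2
a=env.read_camera("side")[:,:,::-1];b=env.read_camera("top")[:,:,::-1]
cv2.imwrite("pics/p6.png",cv2.resize(a,(800,600),interpolation=2))
cv2.imwrite("pics/p6t.png",b)
s=env.get_state();print(s["tcp_pos"],s["finger_gap"],s["wrist_force"])
for th in (1.8,1.95):
    print(th,[(proj("side",np.array([.5425+.996*d-.087*w,-.157+.087*d+.996*w,.0445+.12*np.sin(th)]))*800/512).round(0) for d in[-.12*np.cos(th)] for w in (-.072,0,.072)])
E
```

```text
[ 0.44405166 -0.16380871  0.24518108] 0.038196947199533884 [ 0.26510816 -0.34888865 -0.10784182]
1.8 [array([465., 155.]), array([439., 184.]), array([411., 217.])]
1.95 [array([453., 155.]), array([427., 184.]), array([398., 216.])]
```

View pics/p6.png

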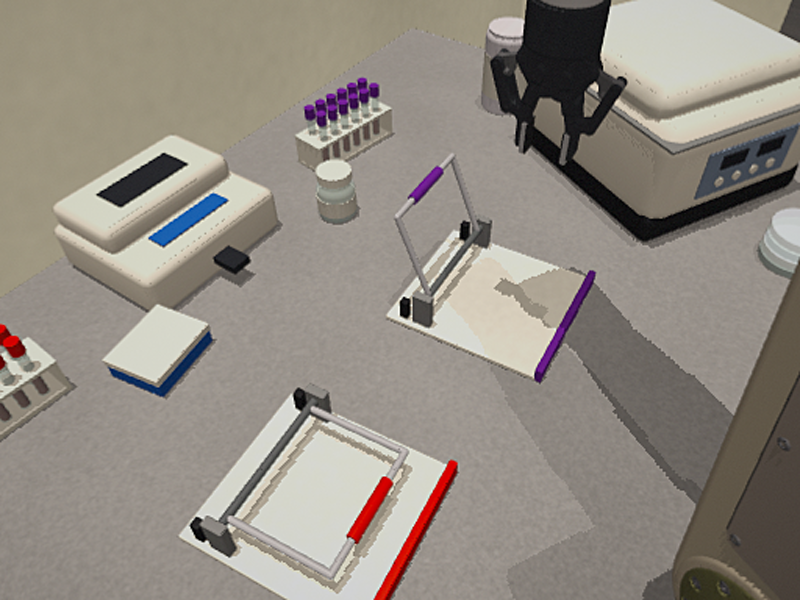

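View pics/p6t.png

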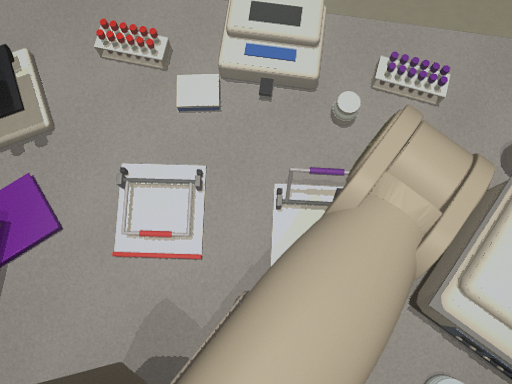

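The side view shows the U corners at (453,155) and (398,217) and the sleeve centre at (427,184). Those match my projection for 1.95 rad, not the one for 1.8. The red easel is still flat, and the gripper is clear at (565,100). I'm handing in.

```bash
python3 -c "
from workcell import env
print(env.hand_in())"
```

```text
the job is handed in; nothing more can be done
None
```

The purple easel is up: its backrest leans against its stop and stays there by itself. I gripped the purple sleeve from above, carried it over the arc to near the stop, let go and backed away. I handed the job in at about 9.3 s of the 42 s allowed.

**Purple easel:** in the last side picture, the corners of the backrest and the centre of the sleeve fall within about a pixel of where my calibration puts them at 1.95 rad. They are about 12 px from where 1.8 rad would put them.

**Red easel:** it lies flat in both views, as at the start.

**Robot:** the gripper is clear of everything and the wrist force reads about zero. The highest force I read was about 29 N, partway through the swing. Forces were read only between moves, so a brief higher peak could have been missed.

**Limits of the checks:** the arm blocked part of the top view of the purple easel. The final angle therefore rests mainly on the side picture; the top view showed only that the backrest leans to the rear. No check failed.

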